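Nose the baking-paper carton past the lamp post into its bay

ROBOT

A 6-joint arm with a two-finger parallel gripper is mounted at the origin on the work surface. World frame = base frame: x ahead of the robot, y to its left, z up, the work surface at z = 0. Lengths are in mm, angles in rad, forces in N, time in s.
With the tool pointing down it reaches from about 375 to 825 mm from the base axis. Payload 5.5 kg.
Tool frame: the origin (TCP) lies at the very end of the fingers, on their centre line; the grasp point (between the pads) lies 19 mm behind it (manip.pinch_z is the distance from the TCP to the grasp point, in mm); z points along the fingers, y is the line along which they close (so a half turn about z gives the same grasp; the last joint's range is limited). The gripper opens to 85 mm and grips with 20 to 120 N. Pads are 22 mm wide; open, the fingers measure 114 mm over their backs; the gripper's body (76 mm by 85 mm) begins 54 mm behind the grasp point. The pads swing forward as they close: fully open they stand 13 mm farther back than shut.
Start: joints at [-1.318, 0.314, -0.047, 1.21, 0, 1.571], TCP at [150.066, -580.926, 231.299] pointing down, gripper open.
Joint ranges: [-2.67, 2.67], [-0.69, 1.73], [-1.03, 1.25], [-2.08, 2.16], [-1.42, 1.45], [-3.14, 3.14]. Speed limits (rad/s): [2.39, 2.39, 3.01, 3.14, 3.14, 3.14].

INTERFACE

Orientations are given as a unit quaternion [w, x, y, z].
In Python, from station import readout, eyes, order, manip gives the robot as it stands.
- The arm moves only by the tool servo_tool, never from a script. Its argument "series" is a list of rows, each a list of 3 entries, a list of its own where there are three numbers: the shift along the tool's x, y, z in m, then the turn about the tool's z in rad, then the closure, from 0 (fully open) to 1 (shut). A call has 1 to 8 rows; each row shifts and turns the commanded pose from where the row before left it, along the tool's axes as they then stand; what a row does not reach is not made up. A row lasts 1/10 s, in which the tool goes at most 50 mm and 8.59 degrees, less where a joint would pass 70% of its speed; a pose out of reach is approached as far as the arm can. A call with a gripper value outside its range is refused whole. The fingers move at their own pace and stop on an object; "grip_force" is the grip in N (left out, the last holds). Time passes only in rows, so rows that do not move let the fingers close. It gives the time, the measured TCP pose, the force, the opening and the grip force at its end, in the units of the state.
- readout.get_state(): the state, without advancing time (a new reading comes with each control period).
- eyes.capture(name): name is "scene" or "top"; returns a dict with "image" (480x640x3 uint8, red, green, blue), "z_map" (480x640 float32, mm along the optical axis (not along the pixel's ray), 0 where there is no reading), "intrinsics" (3x3 intrinsics, pixels), "rvec" (rotation vector, rad) and "tvec" (3), from world to camera coordinates, as OpenCV has them. Camera axes: x right, y down, z forward; pixel columns grow to the right and rows downward; lengths in mm; the calibration is good to about 2 mm. A picture is of the moment at which its call begins.
- order.sign_off(): hands the job in; it is judged then, once.
The state is a dict: "t": time; "joints": joint angles; "dq": joint speeds; "effort": joint torques, N m; "ee_pos": TCP position; "eef_rot": TCP orientation; "wrist_force": force on the tool from outside, world axes, zero at the start; "torque": the same for the moment, N m; "width": finger opening in mm; "gripper_force": force on a finger pad.
Only numpy, scipy, OpenCV 4.12 (cv2) and the standard library are available. Lean on these libraries where they do the work, as an engineer would, in place of code of your own. Each camera call takes 0.05 s, during which the arm holds its last target. There are 200 camera calls.

TASK

Using only pushes on the carton's outside, put the long red carton away in the empty plywood bay: push the end with the white band in behind the steel post first, then push the other end round so that the whole carton lies in the bay, flush along its back board. Never take the carton between the fingers, lift it or tip it, and leave the jar, the orange clay block and the green cutter where they are.

Things in the scene. Friction and masses are not known exactly. Their poses are not given: they have to be found in the camera images.
- carton: Closed red carton with a yellow panel, lying on the table, 250 mm long (its y), 42 mm wide (its x), 42 mm high, 0.25 to 0.5 kg, slides on the table under a push of a few N. Origin: centre of its underside. Its +y end carries a white band and starts to the robot's left; its -x long face starts towards the robot.
- carton_tip (a point): Centre of the carton's white-banded end face (carton frame x 0, y +125 mm, z 21 mm).
- bay: Plywood bay fixed to the table, no floor, open mouth towards the robot. Origin: on the table, middle of the back board's inner face; x points into the back board (away from the mouth), y along it to the robot's left. Inside: x -95 mm (mouth) to 0, y -145 to +145 mm. Back and end walls 12 mm thick, 40 mm high. Behind the board, to x +67 mm, a row of clay bars 46 mm high.
- post: Fixed steel post with a yellow ring, 22 mm diameter, 67 mm high, in the bay's mouth left of its middle (bay frame x -95, y +57 to +73 mm): the openings right and left of it are both shorter than the carton; 84 mm are free behind it, up to the back board. Origin: centre of its foot; axes parallel to the bay's.
- paint_jar: Bystander: small jar with a blue cap, 48 mm diameter, 55 mm high, loose. Origin: centre of its underside.
- clay_block: Bystander: orange block of clay, 55 x 55 x 25 mm, loose. Origin: centre of its underside.
- cutter: Bystander: green-handled blade cutter lying flat, handle 70 mm long (its y) by 22 mm, 12 mm high, steel blade on its +y end to y +64 mm, loose. Origin: underside of the handle's middle.

How it is judged (in metres and radians):
On the way:
1. the white-banded end is in behind the post, the carton standing at an angle to the bay (x of carton_tip in the frame of post above 0.015 m and y of carton_tip in the frame of post above 0 m and angle between the y axis of carton and the y axis of bay, either way round above 0.12 rad), for 0.1 s.
At the end, for the whole second after the job is handed in: The carton lies flat and still in the bay, between its end walls, its centre within 9 mm of touching the back board and its length within 0.06 rad of the board (x of carton in the frame of bay between -0.03 and -0.015 m and y of carton in the frame of bay between -0.025 and 0.025 m and angle between the y axis of carton and the y axis of bay, either way round below 0.06 rad and height (world z) of carton below 0.005 m and angle between carton's own z axis and vertical below 0.06 rad and linear speed of carton below 0.01 m/s).
It fails at once if the carton is lifted (height (world z) of carton above 0.015 m).
It fails at once if the carton is tipped (angle between carton's own z axis and vertical above 0.3 rad).
It fails at once if the carton is taken between the fingers (x of the grasp point in the frame of carton between -0.017 and 0.017 m and y of the grasp point in the frame of carton between -0.12 and 0.12 m and z of the grasp point in the frame of carton below 0.052 m).
It fails at once if the jar, the clay block or the cutter is moved more than 20 mm (distance of any of paint_jar, clay_block, cutter from where it was at the start of the episode above 0.02 m).
It also fails if it takes over 67 s, if anything falls off the work surface, if the arm or the gripper's body presses on something with over 40 N, if the wrist force passes 120 N, or if a joint passes its speed limit or range.

## Working session

There is one attempt and no reset: what is moved stays moved. The work goes in short steps, Python scripts to look and compute and a tool call to move; the robot and the scene stay as the last step left them, time stands still between calls to the robot, and variables do not carry over. Pictures are saved under pics/ and viewed, at most 10 in all, crops included, and the job is handed in when it is done.

Besides the shell and the picture viewer there is one more tool, called after "Emit:" by a JSON object that holds its "api" and its "payload". servo_tool: Moves the arm, as the interface text tells. Its arguments: {"type":"object","properties":{"series":{"type":"array"},"grip_force":{"type":"number"}},"required":["series"]}

```bash
mkdir -p pics; cat > h.py <<'E'
import numpy as np, cv2
from station import readout, eyes, order, manip
def cap(n):
    c=eyes.capture(n); c['R']=cv2.Rodrigues(np.array(c['rvec'],float))[0]; c['t']=np.array(c['tvec'],float).ravel(); c['K']=np.array(c['intrinsics'],float); return c
def save(c,f): cv2.imwrite(f,cv2.cvtColor(c['image'],cv2.COLOR_RGB2BGR))
def onplane(c,uv,z):
    uv=np.atleast_2d(np.array(uv,float)); d=np.c_[uv,np.ones(len(uv))]@np.linalg.inv(c['K']).T@c['R']
    o=-c['R'].T@c['t']; s=(z-o[2])/d[:,2]; return o+d*s[:,None]
E
python3 - <<'E'
from h import *
for n in('top','scene'):
    c=cap(n); save(c,f'pics/{n}0.png'); print(n,-c['R'].T@c['t'],c['R'][2])
s=readout.get_state(); print(s); print([a for a in dir(manip) if a[0]!='_'])
E
```

```text
top [ 532.70579986   -6.74694266 1158.37676461] [ 0.03288251 -0.01925967 -0.99927364]
scene [1208.75184559  252.74369013  856.92613808] [-0.60831353 -0.26134691 -0.74943475]
{'t': 0.1, 'joints': array([-1.31802417e+00,  3.14158017e-01, -4.79715948e-02,  1.21021383e+00,
       -1.26180567e-05,  1.57077490e+00]), 'dq': array([ 0.00031193,  0.00132716,  0.00032397,  0.00038015, -0.00145635,
       -0.00091512]), 'effort': array([-4.85416476e-04, -5.40765381e+01,  3.40541840e+01,  1.12161905e-02,
       -8.33976719e-05,  3.78662888e-07]), 'ee_pos': array([ 149.91845481, -580.42801861,  230.52245155]), 'eef_rot': array([-7.66591625e-04,  9.92022257e-01,  1.26060471e-01, -1.03757093e-04]), 'wrist_force': array([ 0.16985223, -0.60783516,  0.82708671]), 'torque': array([-0.07792655,  0.02182242, -0.02006489]), 'gripper_force': 0.0, 'width': 85.81642740059841}
['Unreachable', 'pinch_z']
```

View pics/top0.png

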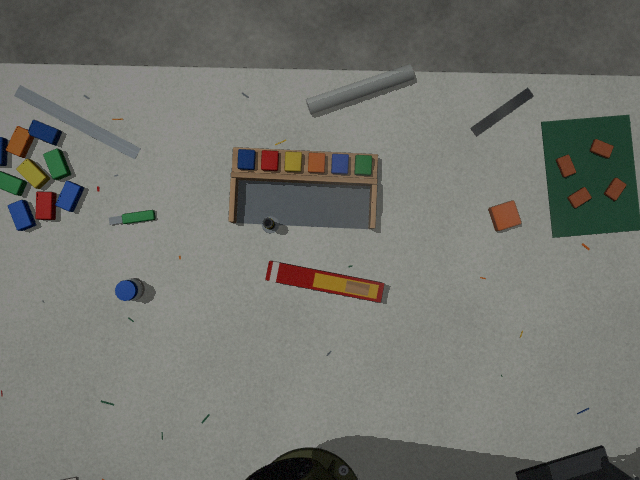

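View pics/scene0.png

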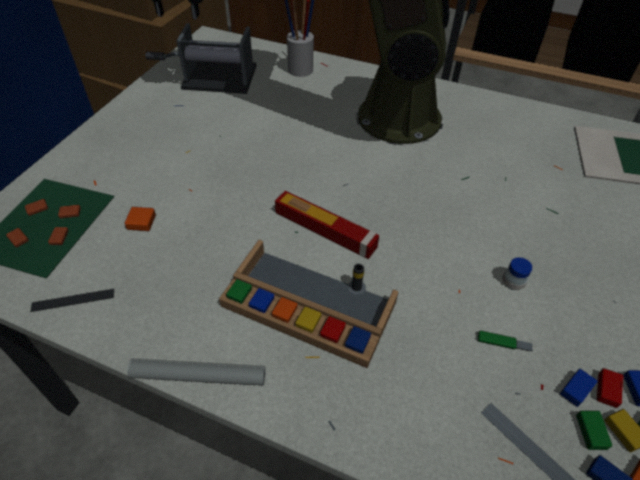

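The top view shows the carton at about (268–383, 260–302), white band at the left. The bay is at (230–380, 150–230) with the post at (270, 225). Jar, cutter and clay block are well clear of it. Next I measure the carton, bay and post.

```bash
cat >> h.py <<'E'
def world(c):
    h,w=c['z_map'].shape; u,v=np.meshgrid(np.arange(w),np.arange(h)); Z=c['z_map'].astype(float)
    p=np.stack([u,v,np.ones_like(u)],-1)@np.linalg.inv(c['K']).T*Z[...,None]
    P=(p-c['t'])@c['R']; P[Z==0]=np.nan; return P
def carton(c,roi=(135,340,200,430)):
    # red/yellow/white-band pixels at top-face height -> centre, yaw of +y axis
    P=world(c); hsv=cv2.cvtColor(c['image'],cv2.COLOR_RGB2HSV); m=np.zeros(P.shape[:2],bool)
    a,b,l,r=roi; m[a:b,l:r]=True
    m&=(P[...,2]>34)&(P[...,2]<50)
    sat=((hsv[...,0]<32)|(hsv[...,0]>170))&(hsv[...,1]>130)&(hsv[...,2]>60)
    return m,sat,P,hsv
E
python3 - <<'E'
from h import *
c=cap('top'); m,sat,P,hsv=carton(c)
mm=m.copy(); mm[:245]=False
ys,xs=np.nonzero(mm); q=onplane(c,np.c_[xs,ys],42)[:,:2].astype(np.float32)
r=cv2.minAreaRect(q); print('carton',r,len(q)); print(cv2.boxPoints(r)); print('zmed',np.median(P[mm][:,2]))
# bay: wood hue
for px in [(235,200),(376,200),(300,180),(300,152)]: print(px,hsv[px[1],px[0]],P[px[1],px[0]].round(1))
wood=(P[...,2]>32)&(P[...,2]<52); wood[:140]=0;wood[240:]=0;wood[:,:220]=0;wood[:,390:]=0
ys,xs=np.nonzero(wood); r=cv2.minAreaRect(onplane(c,np.c_[xs,ys],40)[:,:2].astype(np.float32)); print('bay outer',r,cv2.boxPoints(r))
ps=(P[...,2]>58)&(P[...,2]<75); ps[:200]=0;ps[245:]=0;ps[:,:250]=0;ps[:,290:]=0
ys,xs=np.nonzero(ps); print('post',onplane(c,np.c_[xs,ys],67).mean(0),len(xs),np.ptp(xs),np.ptp(ys))
b=c['image'][130:320,210:410]; cv2.imwrite('pics/crop0.png',cv2.cvtColor(cv2.resize(b,None,fx=4,fy=4)[:600*1],cv2.COLOR_RGB2BGR)[:600,:800])
# inner face of back board: lowest wood row per column, at z=40
for u in range(250,370,15):
    col=[v for v in range(165,200) if P[v,u,2]>25]; print(u,col[-1],onplane(c,(u,col[-1]+.5),40)[0][:2].round(1),end=';')
print()
for v in range(190,222,8):
    L=[u for u in range(225,262) if P[v,u,2]>25]; Rr=[u for u in range(350,385) if P[v,u,2]>25]
    print(v,onplane(c,(max(L)+.5,v),40)[0][:2].round(1),onplane(c,(min(Rr)-.5,v),40)[0][:2].round(1))
E
```

```text
carton ((478.9878845214844, -29.820480346679688), (249.30714416503906, 42.66166305541992), 79.65855407714844) 2340
[[ 435.62653 -148.61993]
 [ 477.59515 -156.27829]
 [ 522.34924   88.97897]
 [ 480.3806    96.63733]]
zmed 42.588558792668536
(235, 200) [ 19 124  35] [649.6 164.1  32.8]
(376, 200) [14 60 89] [ 652.8 -136.7   45.8]
(300, 180) [14 96 72] [694.   25.6  38.2]
(300, 152) [ 26 170 123] [753.6  26.4  41.5]
bay outer ((672.88232421875, 18.299514770507812), (313.6164245605469, 169.78736877441406), 88.31363677978516) [[ 583.41077 -135.9425 ]
 [ 753.12463 -140.93906]
 [ 762.3539   172.54153]
 [ 592.64     177.53809]]
post [600.28241125  90.81924959  67.        ] 88 10 9
250 178 [695.2 132.1];265 179 [693.6 100.1];280 180 [692.   68.2];295 180 [692.5  36.2];310 181 [690.9   4.2];325 182 [689.3 -27.9];340 183 [687.6 -59.9];355 183 [688.1 -92. ];
190 [670.2 160.3] [ 674.8 -127.5]
198 [653.1 162.1] [ 657.6 -125.6]
206 [636.  161.7] [ 640.4 -123.6]
214 [619.  163.5] [ 623.3 -123.8]
```

View pics/crop0.png

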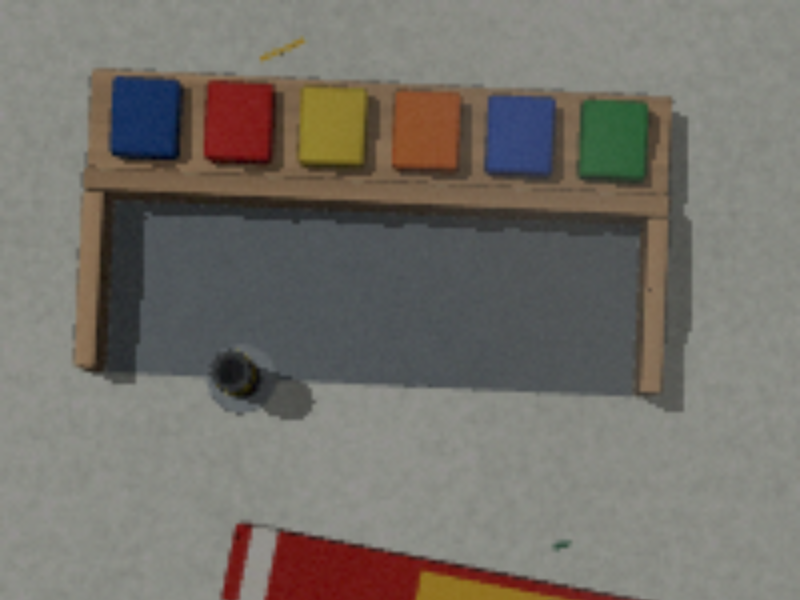

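The crop shows the post at the bay's mouth, left of the middle, and the carton's banded end below it. The fit: bay origin ≈ (692, 17), yaw −0.03; post ≈ (600, 91); carton centre (479, −30), tilted 0.15 rad to the bay. The sizes match the given ones.

Plan:
1. Push the near long face with the open fingers as a fence until θ ≈ 0.5.
2. Push the tail end along the carton's length.
3. Swing the tail in and press the carton home.

```bash
cat >> h.py <<'E'
from scipy.spatial.transform import Rotation as Ro
def pose():
    s=readout.get_state(); w,x,y,z=s['eef_rot']; X=Ro.from_quat([x,y,z,w]).apply([1,0,0]); return np.array(s['ee_pos']),np.arctan2(X[1],X[0]),s
B=np.array([691.6,17.]); A=-0.03
def b2w(p): c,s=np.cos(A),np.sin(A); return B+np.array([[c,-s],[s,c]])@np.array(p,float)
def w2b(p): c,s=np.cos(A),np.sin(A); return np.array([[c,s],[-s,c]])@(np.array(p,float)-B)
def plan(*wps):
    # waypoints (x,y,z,psi,n): rows of tool shift (mm) and turn, rounded, error carried on
    p,a,_=pose()
    for x,y,z,ps,n in wps:
        t=np.array([x,y,z],float)
        for k in range(n):
            d=(t-p)/(n-k); da=(ps-a)/(n-k)
            X=np.array([np.cos(a),np.sin(a),0]); Y=np.array([np.sin(a),-np.cos(a),0]); Z=np.array([0,0,-1.])
            r=np.array([d@X,d@Y,d@Z]).round(); tu=round(-da,2)
            print([[float(i)/1000 for i in r],tu]); p=p+r[0]*X+r[1]*Y+r[2]*Z; a-=tu
        print('->',p.round(1),round(a,3))
E
python3 - <<'E'
from h import *
x,y=b2w((-267.7,-4.2)); print(x,y)
plan((430,-430,160,-.13,8),(x,y,110,-.53,11),(x,y,8,-.53,4))
E
```

```text
423.8944748645456 20.83168526246234
[[0.039, -0.009, 0.009], np.float64(0.05)]
[[0.038, -0.011, 0.009], np.float64(0.05)]
[[0.037, -0.013, 0.009], np.float64(0.05)]
[[0.037, -0.015, 0.009], np.float64(0.05)]
[[0.036, -0.017, 0.009], np.float64(0.05)]
[[0.035, -0.019, 0.009], np.float64(0.04)]
[[0.034, -0.021, 0.008], np.float64(0.05)]
[[0.033, -0.022, 0.009], np.float64(0.04)]
-> [ 429.9 -429.7  159.7] -0.127
[[-0.006, -0.041, 0.005], np.float64(0.04)]
[[-0.007, -0.04, 0.004], np.float64(0.04)]
[[-0.009, -0.04, 0.005], np.float64(0.04)]
[[-0.011, -0.04, 0.004], np.float64(0.04)]
[[-0.012, -0.039, 0.005], np.float64(0.03)]
[[-0.013, -0.039, 0.004], np.float64(0.04)]
[[-0.015, -0.038, 0.005], np.float64(0.03)]
[[-0.016, -0.038, 0.004], np.float64(0.04)]
[[-0.017, -0.037, 0.005], np.float64(0.03)]
[[-0.019, -0.036, 0.004], np.float64(0.04)]
[[-0.02, -0.036, 0.005], np.float64(0.03)]
-> [423.8  21.4 109.7] -0.527
[[0.0, 0.0, 0.025], np.float64(0.0)]
[[0.0, 0.0, 0.026], np.float64(0.0)]
[[0.0, 0.0, 0.025], np.float64(0.0)]
[[0.0, 0.0, 0.026], np.float64(0.0)]
-> [423.8  21.4   7.7] -0.527
```

Emit:
{"api": "servo_tool", "payload": {"series": [[[0.039, -0.009, 0.009], 0.05, 0.1], [[0.038, -0.011, 0.009], 0.05, 0.1], [[0.037, -0.013, 0.009], 0.05, 0.1], [[0.037, -0.015, 0.009], 0.05, 0.1], [[0.036, -0.017, 0.009], 0.05, 0.1], [[0.035, -0.019, 0.009], 0.04, 0.1], [[0.034, -0.021, 0.008], 0.05, 0.1], [[0.033, -0.022, 0.009], 0.04, 0.1]]}}

```text
t: 0.95
ee_pos: [431.2, -429.0, 159.8]
eef_rot: [-0.0, 0.998, -0.064, -0.0]
wrist_force: [-0.2, -1.3, 0.2]
width: 77.2
gripper_force: 0.0
```

Emit:
{"api": "servo_tool", "payload": {"series": [[[-0.006, -0.041, 0.005], 0.04, 0.1], [[-0.007, -0.04, 0.004], 0.04, 0.1], [[-0.009, -0.04, 0.005], 0.04, 0.1], [[-0.011, -0.04, 0.004], 0.04, 0.1], [[-0.012, -0.039, 0.005], 0.03, 0.1], [[-0.013, -0.039, 0.004], 0.04, 0.1], [[-0.015, -0.038, 0.005], 0.03, 0.1], [[-0.016, -0.038, 0.004], 0.04, 0.1]]}}

```text
t: 1.75
ee_pos: [408.0, -141.9, 124.4]
eef_rot: [-0.021, 0.983, -0.182, 0.003]
wrist_force: [0.3, -0.6, -0.2]
width: 76.5
gripper_force: 0.0
```

Emit:
{"api": "servo_tool", "payload": {"series": [[[-0.017, -0.037, 0.005], 0.03, 0.1], [[-0.019, -0.036, 0.004], 0.04, 0.1], [[-0.02, -0.036, 0.005], 0.03, 0.1], [[0, 0, 0], 0, 0.1]]}}

```text
t: 2.15
ee_pos: [361.5, -100.7, 117.6]
eef_rot: [-0.058, 0.981, -0.186, 0.005]
wrist_force: [0.6, 0.5, -1.0]
width: 76.8
gripper_force: 0.0
```

```bash
python3 - <<'E'
from h import *
p,a,s=pose(); print(p,a,s['joints'].round(3))
E
```

```text
[ 361.50709551 -100.68554333  117.57374496] -0.3732677135835778 [-0.374 -0.014 -0.714  0.883  0.116  3.141]
```

Emit:
{"api": "servo_tool", "payload": {"series": [[[0.03, 0, 0], 0, 0.1], [[0.03, 0, 0], 0, 0.1], [[0, 0, 0], 0, 0.1]]}}

```text
t: 2.45
ee_pos: [424.8, -125.9, 118.4]
eef_rot: [-0.057, 0.981, -0.185, 0.009]
wrist_force: [-0.5, 0.0, 0.9]
width: 77.0
gripper_force: 0.0
```

```bash
python3 - <<'E'
from h import *
p,a,s=pose(); print(p,a,s['joints'].round(3),s['eef_rot'].round(3))
E
```

```text
[ 424.75974427 -125.88247731  118.40882667] -0.3734641246077723 [-0.374  0.106 -0.584  0.885  0.116  3.141] [-0.057  0.981 -0.185  0.009]
```

Joint 6 hit its limit at this yaw. The fence is symmetric under a half turn, so I'll turn to ψ ≈ 2.61 instead.

Emit:
{"api": "servo_tool", "payload": {"series": [[[0, 0, 0], -0.14, 0.1], [[0, 0, 0], -0.14, 0.1], [[0, 0, 0], -0.14, 0.1], [[0, 0, 0], -0.14, 0.1], [[0, 0, 0], -0.14, 0.1], [[0, 0, 0], -0.14, 0.1], [[0, 0, 0], -0.14, 0.1], [[0, 0, 0], -0.14, 0.1]]}}

```text
t: 3.25
ee_pos: [420.1, -124.0, 117.7]
eef_rot: [-0.045, 0.929, 0.366, 0.036]
wrist_force: [0.9, 0.2, 0.4]
width: 76.7
gripper_force: 0.0
```

Emit:
{"api": "servo_tool", "payload": {"series": [[[0, 0, 0], -0.14, 0.1], [[0, 0, 0], -0.14, 0.1], [[0, 0, 0], -0.14, 0.1], [[0, 0, 0], -0.14, 0.1], [[0, 0, 0], -0.14, 0.1], [[0, 0, 0], -0.14, 0.1], [[0, 0, 0], -0.14, 0.1], [[0, 0, 0], -0.14, 0.1]]}}

```text
t: 4.05
ee_pos: [420.1, -124.0, 117.7]
eef_rot: [-0.019, 0.592, 0.804, 0.055]
wrist_force: [-0.3, -0.2, -0.1]
width: 76.5
gripper_force: 0.0
```

```bash
python3 - <<'E'
from h import *
p,a,s=pose(); print(p,a,s['joints'].round(3),s['eef_rot'].round(3))
x,y=b2w((-267.7,-4.2))
plan((x,y,110,2.61,6),(x,y,8,2.61,4))
E
```

```text
[ 420.10202407 -124.03658689  117.70627877] 1.874913440578429 [-0.374  0.102 -0.591  0.887  0.116  0.895] [-0.019  0.592  0.804  0.055]
[[0.023, 0.008, 0.001], np.float64(-0.12)]
[[0.022, 0.01, 0.001], np.float64(-0.12)]
[[0.02, 0.013, 0.001], np.float64(-0.12)]
[[0.019, 0.015, 0.002], np.float64(-0.13)]
[[0.016, 0.018, 0.001], np.float64(-0.12)]
[[0.014, 0.02, 0.002], np.float64(-0.13)]
-> [424.1  21.  109.7] 2.615
[[0.0, -0.0, 0.025], np.float64(0.0)]
[[0.0, -0.0, 0.026], np.float64(0.0)]
[[0.0, -0.0, 0.025], np.float64(0.0)]
[[0.0, -0.0, 0.026], np.float64(0.0)]
-> [424.1  21.    7.7] 2.615
```

A 0.11 rad sideways lean is left from the limit. It's tolerable, because it barely leans along the push direction. I'll plan with the full rotation from here.

```bash
cat >> h.py <<'E'
def plan(*wps):
    p,a,s=pose(); w,x,y,z=s['eef_rot']; R=Ro.from_quat([x,y,z,w])
    for x,y,z,ps,n in wps:
        t=np.array([x,y,z],float)
        for k in range(n):
            X=R.apply([1,0,0]); a=np.arctan2(X[1],X[0]); da=((ps-a+np.pi)%(2*np.pi)-np.pi)/(n-k)
            r=R.inv().apply((t-p)/(n-k)).round(); tu=float(round(-da,2))
            print([[float(i)/1000 for i in r],tu]); p=p+R.apply(r); R=R*Ro.from_rotvec([0,0,tu])
        print('->',p.round(1))
E
python3 - <<'E'
from h import *
x,y=b2w((-267.7,-4.2))
plan((x,y,110,2.61,6),(x,y,10,2.61,4))
E
```

```text
[[0.023, 0.008, 0.004], -0.12]
[[0.021, 0.01, 0.004], -0.12]
[[0.02, 0.013, 0.004], -0.12]
[[0.019, 0.015, 0.004], -0.13]
[[0.016, 0.017, 0.004], -0.12]
[[0.015, 0.019, 0.004], -0.13]
-> [423.4  20.9 109.8]
[[-0.001, -0.003, 0.025], 0.0]
[[-0.001, -0.003, 0.025], 0.0]
[[-0.001, -0.003, 0.025], 0.0]
[[-0.0, -0.002, 0.024], 0.0]
-> [423.8  20.9  10.1]
```

Emit:
{"api": "servo_tool", "payload": {"series": [[[0.023, 0.008, 0.004], -0.12, 0.1], [[0.021, 0.01, 0.004], -0.12, 0.1], [[0.02, 0.013, 0.004], -0.12, 0.1], [[0.019, 0.015, 0.004], -0.13, 0.1], [[0.016, 0.017, 0.004], -0.12, 0.1], [[0.015, 0.019, 0.004], -0.13, 0.1], [[0, 0, 0], 0, 0.1]]}}

```text
t: 4.75
ee_pos: [424.0, 22.9, 109.8]
eef_rot: [0.002, 0.262, 0.963, 0.058]
wrist_force: [0.6, -0.9, 0.2]
width: 76.9
gripper_force: 0.0
```

Emit:
{"api": "servo_tool", "payload": {"series": [[[-0.001, -0.003, 0.025], 0, 0.1], [[-0.001, -0.003, 0.025], 0, 0.1], [[-0.001, -0.003, 0.025], 0, 0.1], [[0, -0.002, 0.024], 0, 0.1], [[0, 0, 0], 0, 0.1]]}}

```text
t: 5.25
ee_pos: [421.9, 20.6, 7.9]
eef_rot: [-0.001, 0.265, 0.962, 0.057]
wrist_force: [-0.3, 0.3, 0.0]
width: 76.9
gripper_force: 0.0
```

```bash
python3 - <<'E'
from h import *
p,a,s=pose(); print(p,a,s['joints'].round(3),s['eef_rot'].round(3))
n=np.array([np.cos(-.53),np.sin(-.53)]); q=p[:2]+n*100
plan((*q,10,2.61,10))
save(cap('top'),'pics/top1.png')
E
```

```text
[421.91723983  20.59382928   7.91268905] 2.6056371449211007 [-0.039  0.198 -0.787  0.561  0.112  0.5  ] [-0.001  0.265  0.962  0.057]
[[-0.01, 0.0, -0.001], -0.0]
[[-0.01, 0.0, -0.0], -0.0]
[[-0.01, 0.0, -0.001], -0.0]
[[-0.01, 0.0, -0.0], -0.0]
[[-0.01, 0.0, -0.001], -0.0]
[[-0.01, 0.0, -0.0], -0.0]
[[-0.01, 0.0, -0.001], -0.0]
[[-0.01, 0.0, -0.0], -0.0]
[[-0.01, 0.001, -0.001], -0.0]
[[-0.01, 0.0, -0.0], -0.0]
-> [508.2 -30.1   9.8]
```

View pics/top1.png

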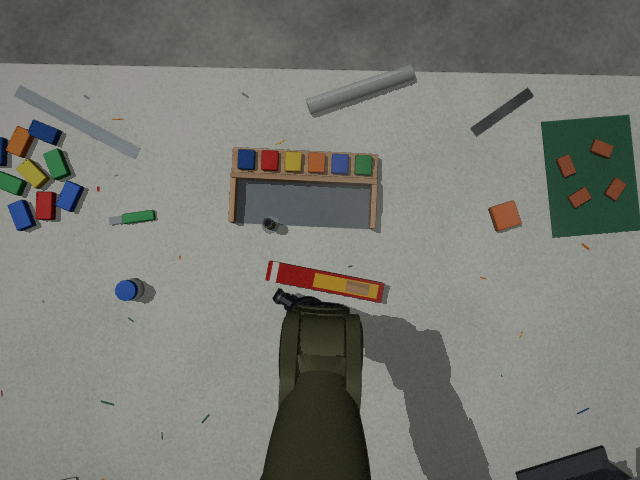

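The fence's left finger stands at about (280, 298), behind the carton's near face close to the banded end, as planned. Now I push.

Emit:
{"api": "servo_tool", "payload": {"series": [[[-0.01, 0, -0.001], 0, 0.1], [[-0.01, 0, 0], 0, 0.1], [[-0.01, 0, -0.001], 0, 0.1], [[-0.01, 0, 0], 0, 0.1], [[-0.01, 0, 0], 0, 0.1], [[-0.01, 0, 0], 0, 0.1], [[-0.005, 0, 0], 0, 0.1]]}}

```text
t: 6.0
ee_pos: [481.7, -12.7, 10.6]
eef_rot: [0.002, 0.264, 0.963, 0.058]
wrist_force: [-2.1, 1.8, 2.1]
width: 76.9
gripper_force: 1.3
```

```bash
cat >> h.py <<'E'
def look(f=None,rows=(235,380)):
    c=cap('top'); P=world(c); hsv=cv2.cvtColor(c['image'],cv2.COLOR_RGB2HSV)
    m=(P[...,2]>33)&(P[...,2]<52)&((hsv[...,0]<32)|(hsv[...,0]>168))&(hsv[...,1]>140)&(hsv[...,2]>70)
    m[:rows[0]]=0;m[rows[1]:]=0;m[:,:200]=0;m[:,420:]=0
    k,l,st,_=cv2.connectedComponentsWithStats(cv2.morphologyEx(m.astype(np.uint8),cv2.MORPH_CLOSE,np.ones((9,9))))
    i=1+np.argmax(st[1:,4]); ys,xs=np.nonzero((l==i))
    q=onplane(c,np.c_[xs,ys],42)[:,:2].astype(np.float32); r=cv2.minAreaRect(q); bp=cv2.boxPoints(r)
    e=[bp[1]-bp[0],bp[2]-bp[1]]; L=max(e,key=np.linalg.norm); L=L*np.sign(L[1]); 
    th=np.arctan2(L[0],L[1])-0.03
    print('carton ctr w',np.round(r[0],1),'bay',w2b(r[0]).round(1),'size',np.round(r[1],1),'theta',round(float(th),3))
    if f: save(c,f)
    return c,r,th
E
python3 - <<'E'
from h import *
print(pose()[:2]); look('pics/top2.png')
E
```

```text
(array([481.72279239, -12.66972453,  10.5972543 ]), np.float64(2.6072068012420697))
carton ctr w [527.4  -4.1] bay [-163.5  -26. ] size [147.9  40.1] theta 0.389
```

View pics/top2.png

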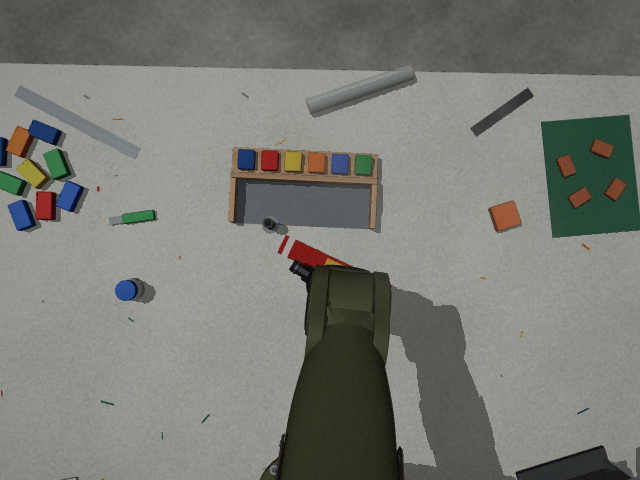

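The carton is turning as meant: θ ≈ 0.39, tip end near (283, 243), clear of the post at (270, 225). I'll push on about 55 mm to align it with the fence.

Emit:
{"api": "servo_tool", "payload": {"series": [[[-0.008, 0, 0], 0, 0.1], [[-0.008, 0, 0], 0, 0.1], [[-0.008, 0, 0], 0, 0.1], [[-0.008, 0, 0], 0, 0.1], [[-0.008, 0, 0], 0, 0.1], [[-0.007, 0, 0], 0, 0.1], [[-0.007, 0, 0], 0, 0.1]]}}

```text
t: 6.75
ee_pos: [527.3, -39.9, 9.0]
eef_rot: [0.002, 0.264, 0.963, 0.058]
wrist_force: [-2.9, 1.7, 3.5]
width: 77.1
gripper_force: 1.9
```

```bash
python3 - <<'E'
from h import *
print(pose()[:2]); look('pics/top3.png',rows=(215,380))
E
```

```text
(array([527.28559093, -39.90963033,   8.9542052 ]), np.float64(2.6074903601361497))
carton ctr w [587.3  -6.9] bay [-103.6  -27. ] size [89.3 40.9] theta 0.42
```

```bash
python3 - <<'E'
from h import *
p,a,_=pose(); b=p[:2]-40*np.array([.863,-.505])
plan((*b,12,a,2),(*b,110,a,3),(456,-226,110,1.04,11))
E
```

```text
[[0.02, 0.0, -0.001], -0.0]
[[0.02, 0.0, -0.001], -0.0]
-> [494.3 -20.5  12.2]
[[0.001, 0.004, -0.032], -0.0]
[[0.001, 0.004, -0.033], -0.0]
[[0.001, 0.003, -0.032], -0.0]
-> [493.9 -20.2 109.8]
[[-0.007, -0.018, -0.002], 0.14]
[[-0.009, -0.017, -0.002], 0.14]
[[-0.011, -0.015, -0.002], 0.14]
[[-0.013, -0.013, -0.002], 0.14]
[[-0.015, -0.012, -0.002], 0.14]
[[-0.016, -0.009, -0.002], 0.14]
[[-0.018, -0.007, -0.002], 0.15]
[[-0.018, -0.004, -0.003], 0.14]
[[-0.019, -0.002, -0.002], 0.15]
[[-0.019, 0.001, -0.003], 0.14]
[[-0.018, 0.004, -0.002], 0.15]
-> [ 456.  -225.6  109.9]
```

Emit:
{"api": "servo_tool", "payload": {"series": [[[0.02, 0, -0.001], 0, 0.1], [[0.02, 0, -0.001], 0, 0.1], [[0.001, 0.004, -0.032], 0, 0.1], [[0.001, 0.004, -0.033], 0, 0.1], [[0.001, 0.003, -0.032], 0, 0.1], [[-0.007, -0.018, -0.002], 0.14, 0.5], [[-0.009, -0.017, -0.002], 0.14, 0.5], [[-0.011, -0.015, -0.002], 0.14, 0.8]]}}

```text
t: 7.6
ee_pos: [483.1, -77.1, 109.9]
eef_rot: [-0.009, 0.461, 0.885, 0.057]
wrist_force: [0.1, -0.9, -0.6]
width: 33.9
gripper_force: 0.0
```

Emit:
{"api": "servo_tool", "payload": {"series": [[[-0.013, -0.013, -0.002], 0.14, 0.88], [[-0.015, -0.012, -0.002], 0.14, 0.88], [[-0.016, -0.009, -0.002], 0.14, 0.88], [[-0.018, -0.007, -0.002], 0.15, 0.88], [[-0.018, -0.004, -0.003], 0.14, 0.88], [[-0.019, -0.002, -0.002], 0.15, 0.88], [[-0.019, 0.001, -0.003], 0.14, 0.88], [[-0.018, 0.004, -0.002], 0.15, 0.88]]}}

```text
t: 8.4
ee_pos: [455.0, -226.5, 110.0]
eef_rot: [-0.039, 0.869, 0.492, 0.042]
wrist_force: [-0.1, 0.5, -0.0]
width: 10.1
gripper_force: 0.0
```

```bash
python3 - <<'E'
from h import *
p,a,s=pose();print(p,a,s['width']); look('pics/top4.png',rows=(215,380))
E
```

```text
[ 455.03495252 -226.48139692  109.99889115] 1.0285487577779986 10.141093201194137
carton ctr w [546.2 -76. ] bay [-142.6  -97.3] size [248.6  41.7] theta 0.507
```

View pics/top4.png

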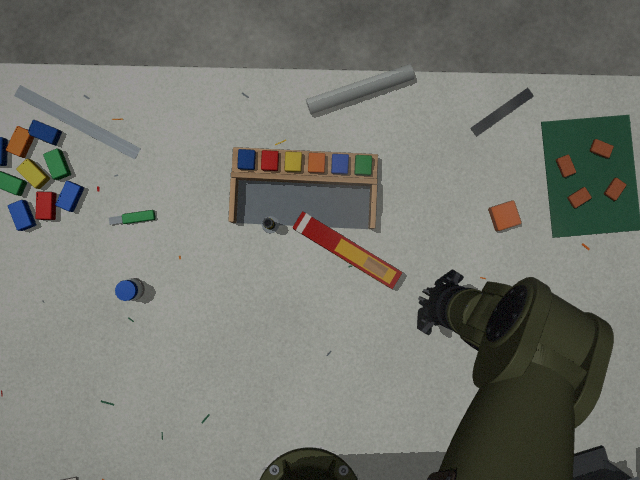

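The carton lies with its tip at (300, 222), just right of the post, θ = 0.507 and on the wanted line within 1 mm. Next, down behind the tail to push along its length.

```bash
python3 - <<'E'
from h import *
u=np.array([.486,.874]); s0=np.array([-142.6,-97.3])-125*u
a=b2w(s0-36*u); b=b2w(s0-36*u+75*u); print(a,b)
plan((*a,90,1.034,2),(*a,12,1.034,4),(*b,12,1.034,8))
E
```

```text
[ 463.71402426 -214.2825155 ] [ 502.11382803 -149.85534677]
[[0.007, 0.0, 0.011], -0.01]
[[0.008, 0.0, 0.011], -0.0]
-> [ 463.4 -213.8   89.8]
[[-0.002, 0.001, 0.019], -0.0]
[[-0.002, 0.0, 0.019], -0.0]
[[-0.002, 0.001, 0.02], -0.0]
[[-0.003, 0.0, 0.019], -0.0]
-> [ 463.3 -214.3   12.2]
[[0.009, 0.0, 0.001], -0.0]
[[0.009, 0.0, 0.001], -0.0]
[[0.009, 0.0, 0.001], -0.0]
[[0.01, 0.0, 0.001], -0.0]
[[0.009, 0.0, 0.001], -0.0]
[[0.01, 0.0, 0.001], -0.0]
[[0.009, 0.0, 0.001], -0.0]
[[0.01, 0.0, 0.001], -0.0]
-> [ 501.9 -149.5   12.5]
```

Emit:
{"api": "servo_tool", "payload": {"series": [[[0.007, 0, 0.011], -0.01, 0.88], [[0.008, 0, 0.011], 0, 0.88], [[-0.002, 0.001, 0.019], 0, 0.88], [[-0.002, 0, 0.019], 0, 0.88], [[-0.002, 0.001, 0.02], 0, 0.88], [[-0.003, 0, 0.019], 0, 0.88], [[0, 0, 0], 0, 0.88]]}}

```text
t: 9.15
ee_pos: [460.4, -206.8, 9.0]
eef_rot: [-0.042, 0.864, 0.5, 0.041]
wrist_force: [-0.8, 0.5, 0.7]
width: 10.1
gripper_force: 0.0
```

Emit:
{"api": "servo_tool", "payload": {"series": [[[0.009, 0, 0.001], 0, 0.88], [[0.009, 0, 0.001], 0, 0.88], [[0.009, 0, 0.001], 0, 0.88], [[0.01, 0, 0.001], 0, 0.88], [[0.009, 0, 0.001], 0, 0.88], [[0.01, 0, 0.001], 0, 0.88], [[0.009, 0, 0.001], 0, 0.88], [[0.01, 0, 0.001], 0, 0.88]]}}

```text
t: 9.95
ee_pos: [500.7, -143.8, 12.7]
eef_rot: [-0.039, 0.865, 0.499, 0.043]
wrist_force: [-1.0, -2.7, 2.0]
width: 10.5
gripper_force: 1.7
```

```bash
cat >> h.py <<'E'
def look2(f=None):
    # band-tip side angle from visible red region inside/near bay: fit axis by PCA-free minAreaRect, but exclude clay bars (behind board)
    c=cap('top'); P=world(c); hsv=cv2.cvtColor(c['image'],cv2.COLOR_RGB2HSV)
    Pb=(P[...,:2]-B)@np.array([[np.cos(A),-np.sin(A)],[np.sin(A),np.cos(A)]])
    m=(P[...,2]>34)&(P[...,2]<50)&(Pb[...,0]<-2)&(Pb[...,0]>-260)&(abs(Pb[...,1]+50)<192)&((hsv[...,0]<11)|(hsv[...,0]>168)|((hsv[...,0]>19)&(hsv[...,0]<32)))&(hsv[...,1]>150)&(hsv[...,2]>60)
    k,l,st,_=cv2.connectedComponentsWithStats(cv2.morphologyEx(m.astype(np.uint8),cv2.MORPH_CLOSE,np.ones((9,9))))
    i=1+np.argmax(st[1:,4]); ys,xs=np.nonzero(l==i)
    q=onplane(c,np.c_[xs,ys],42)[:,:2].astype(np.float32); r=cv2.minAreaRect(q); bp=cv2.boxPoints(r)
    e=[bp[1]-bp[0],bp[2]-bp[1]]; L=max(e,key=np.linalg.norm); L=L*np.sign(L[1]); th=float(np.arctan2(L[0],L[1])-0.03)
    lu=L/np.linalg.norm(L); t=np.array(r[0])+L/2
    print('tip bay',w2b(t).round(1),'ctr(tip-125)',w2b(t-125*lu).round(1),'rectctr',w2b(r[0]).round(1),'size',np.round(r[1],1),'theta',round(th,3))
    if f: save(c,f)
E
python3 - <<'E'
from h import *
p,a,s=pose();print(p,a,s['wrist_force']); look2('pics/top5.png')
E
```

```text
[ 500.71355598 -143.80463494   12.72328786] 1.0444153702070642 [-1.00617803 -2.72870374  1.96783207]
tip bay [-58.   58.8] ctr(tip-125) [-118.5  -50.6] rectctr [-118.1  -50. ] size [248.6  41.7] theta 0.505
```

Emit:
{"api": "servo_tool", "payload": {"series": [[[0.009, 0, 0.001], 0, 0.88], [[0.009, 0, 0.001], 0, 0.88], [[0.009, 0, 0.001], 0, 0.88], [[0.01, 0, 0.001], 0, 0.88], [[0.009, 0, 0.001], 0, 0.88], [[0.009, 0, 0.001], 0, 0.88], [[0.008, 0, 0.001], 0, 0.88], [[0, 0, 0], 0, 0.88]]}}

```text
t: 10.8
ee_pos: [532.8, -87.9, 12.8]
eef_rot: [-0.04, 0.864, 0.499, 0.043]
wrist_force: [-0.6, 0.8, -0.7]
width: 10.0
gripper_force: 0.0
```

```bash
python3 - <<'E'
from h import *
p,a,s=pose();print(p,a,s['wrist_force']); look2('pics/top6.png')
E
```

```text
[532.80783221 -87.93123362  12.79953876] 1.046111453024547 [-0.57433137  0.75140083 -0.7079157 ]
tip bay [-28.3 116.7] ctr(tip-125) [-88.3   7. ] rectctr [-88.    7.6] size [248.7  41.7] theta 0.501
```

View pics/top6.png

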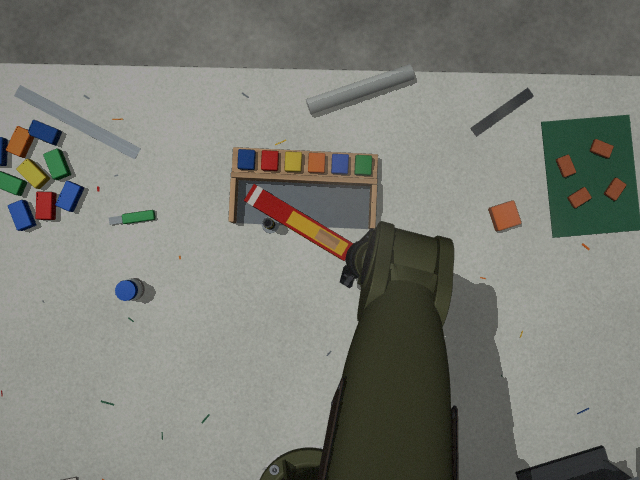

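The banded end is in behind the post: tip at (255, 193), post at (270, 225). In the post frame the tip is at about x +65, y +45 mm, θ = 0.50, so the first condition holds. Next I push the long face near the tail and swing it in, with the pusher turning along with the carton.

```bash
cat >> h.py <<'E'
def T(th,back,cor=(-58.7,60.6),l=146):
    u=np.array([np.sin(th),np.cos(th)]); n=np.array([np.cos(th),-np.sin(th)])
    return b2w(np.array(cor)-l*u-(32+back)*n)
E
python3 - <<'E'
from h import *
p,a,_=pose(); b=p[:2]-30*np.array([np.cos(a),np.sin(a)])
t=T(.5,22)
plan((*b,12,a,2),(*b,110,a,3),(*t,110,np.pi-.53,11),(*t,12,np.pi-.53,4))
print(t)
E
```

```text
[[-0.015, -0.0, -0.001], -0.0]
[[-0.015, -0.0, -0.002], -0.0]
-> [ 517.5 -114.5   12.3]
[[0.004, -0.001, -0.032], -0.0]
[[0.004, -0.001, -0.032], -0.0]
[[0.003, -0.001, -0.033], -0.0]
-> [ 517.  -114.4  110. ]
[[0.007, -0.005, 0.001], -0.14]
[[0.008, -0.003, 0.001], -0.14]
[[0.008, -0.002, 0.001], -0.14]
[[0.009, -0.001, 0.001], -0.14]
[[0.009, 0.0, 0.001], -0.14]
[[0.008, 0.001, 0.001], -0.14]
[[0.008, 0.002, 0.001], -0.14]
[[0.008, 0.004, 0.001], -0.15]
[[0.007, 0.005, 0.001], -0.14]
[[0.007, 0.006, 0.001], -0.15]
[[0.006, 0.006, 0.001], -0.14]
-> [514.  -18.9 109.6]
[[-0.001, -0.003, 0.024], -0.0]
[[-0.001, -0.003, 0.024], -0.0]
[[-0.001, -0.003, 0.024], -0.0]
[[-0.0, -0.002, 0.025], -0.0]
-> [514.4 -19.   11.9]
[514.34469071 -19.33756396]
```

Emit:
{"api": "servo_tool", "payload": {"series": [[[-0.015, 0, -0.001], 0, 0.88], [[-0.015, 0, -0.002], 0, 0.88], [[0.004, -0.001, -0.032], 0, 0.88], [[0.004, -0.001, -0.032], 0, 0.88], [[0.003, -0.001, -0.033], 0, 0.88], [[0.007, -0.005, 0.001], -0.14, 0.88], [[0.008, -0.003, 0.001], -0.14, 0.88], [[0.008, -0.002, 0.001], -0.14, 0.88]]}}

```text
t: 11.65
ee_pos: [515.3, -90.9, 110.2]
eef_rot: [-0.03, 0.741, 0.669, 0.05]
wrist_force: [-1.0, 0.5, 0.1]
width: 10.2
gripper_force: 0.0
```

Emit:
{"api": "servo_tool", "payload": {"series": [[[0.009, -0.001, 0.001], -0.14, 0.88], [[0.009, 0, 0.001], -0.14, 0.88], [[0.008, 0.001, 0.001], -0.14, 0.88], [[0.008, 0.002, 0.001], -0.14, 0.88], [[0.008, 0.004, 0.001], -0.15, 0.88], [[0.007, 0.005, 0.001], -0.14, 0.88], [[0.007, 0.006, 0.001], -0.15, 0.88], [[0.006, 0.006, 0.001], -0.14, 0.88]]}}

```text
t: 12.45
ee_pos: [513.0, -20.7, 109.4]
eef_rot: [0.002, 0.262, 0.963, 0.058]
wrist_force: [0.1, -0.1, -0.2]
width: 10.3
gripper_force: 0.0
```

```bash
python3 - <<'E'
from h import *
print(pose()[:2]); look2()
t=T(.5,22); plan((*t,12,np.pi-.53,4))
E
```

```text
(array([513.00682727, -20.7373927 , 109.42416294]), np.float64(2.611927897074638))
tip bay [-28.6 117. ] ctr(tip-125) [-88.2   7.1] rectctr [-87.    9.4] size [244.9  41.6] theta 0.497
[[-0.001, -0.002, 0.024], 0.0]
[[-0.001, -0.003, 0.024], 0.0]
[[-0.001, -0.002, 0.024], 0.0]
[[-0.001, -0.003, 0.025], 0.01]
-> [514.5 -19.4  11.8]
```

Emit:
{"api": "servo_tool", "payload": {"series": [[[-0.001, -0.002, 0.024], 0, 0.88], [[-0.001, -0.003, 0.024], 0, 0.88], [[-0.001, -0.002, 0.024], 0, 0.88], [[-0.001, -0.003, 0.024], 0, 0.88], [[0, 0, 0], 0, 0.88]]}}

```text
t: 13.0
ee_pos: [512.0, -20.6, 10.2]
eef_rot: [-0.001, 0.266, 0.962, 0.058]
wrist_force: [-0.6, 0.5, -0.3]
width: 10.3
gripper_force: 0.0
```

```bash
python3 - <<'E'
from h import *
print(pose()[:2])
w=[(*T(.5,8),12,np.pi-.53,2)]+[(*T(th,1),12,np.pi-.03-th,1) for th in (.46,.41,.36,.31,.26,.21,.16,.11,.06,.02)]
plan(*w)
E
```

```text
(array([512.00901897, -20.6061589 ,  10.15395111]), np.float64(2.6040065719250594))
[[-0.008, 0.001, -0.001], -0.0]
[[-0.007, 0.002, -0.001], -0.01]
-> [526.4 -26.   12. ]
[[-0.013, -0.002, -0.001], -0.04]
-> [536.6 -34.3  12.3]
[[-0.007, -0.001, 0.0], -0.05]
-> [542.3 -38.5  12. ]
[[-0.008, -0.001, -0.0], -0.05]
-> [549.1 -42.8  11.8]
[[-0.007, -0.002, -0.001], -0.05]
-> [554.8 -47.4  12.4]
[[-0.007, -0.001, 0.0], -0.05]
-> [561.1 -50.6  12.2]
[[-0.008, -0.002, -0.0], -0.05]
-> [568.2 -54.8  12. ]
[[-0.007, -0.001, -0.0], -0.05]
-> [574.7 -57.4  11.9]
[[-0.007, -0.002, -0.0], -0.05]
-> [581.2 -60.7  11.7]
[[-0.008, -0.001, -0.0], -0.05]
-> [589.  -62.8  11.7]
[[-0.006, -0.001, -0.0], -0.04]
-> [594.9 -64.3  11.7]
```

Emit:
{"api": "servo_tool", "payload": {"series": [[[-0.008, 0.001, -0.001], 0, 0.88], [[-0.007, 0.002, -0.001], -0.01, 0.88], [[-0.013, -0.002, -0.001], -0.04, 0.88], [[-0.007, -0.001, 0], -0.05, 0.88], [[-0.008, -0.001, 0], -0.05, 0.88], [[-0.007, -0.002, -0.001], -0.05, 0.88], [[-0.007, -0.001, 0], -0.05, 0.88]]}}

```text
t: 13.7
ee_pos: [566.0, -50.3, 17.0]
eef_rot: [0.01, 0.141, 0.988, 0.057]
wrist_force: [-2.6, 0.7, 1.4]
width: 10.1
gripper_force: 1.0
```

```bash
python3 - <<'E'
from h import *
p,a,s=pose();print(p,a,s['wrist_force']); look2('pics/top7.png')
plan(*[(*T(th,1),12,np.pi-.03-th,1) for th in (.21,.16,.11,.06,.02)])
E
```

```text
[566.04863087 -50.25706557  16.95588326] 2.85756156910229 [-2.61105977  0.73029475  1.40377185]
tip bay [-38.7 119.8] ctr(tip-125) [-71.5  -0.8] rectctr [-65.   23.1] size [200.5  41.5] theta 0.265
[[-0.002, -0.004, 0.005], -0.04]
-> [568.4 -54.6  11.7]
[[-0.007, -0.002, -0.0], -0.05]
-> [574.7 -58.2  11.5]
[[-0.007, -0.001, -0.001], -0.05]
-> [581.3 -60.6  12.5]
[[-0.008, -0.001, 0.0], -0.05]
-> [589.1 -62.7  12.5]
[[-0.006, -0.002, 0.001], -0.04]
-> [594.9 -65.2  11.5]
```

View pics/top7.png

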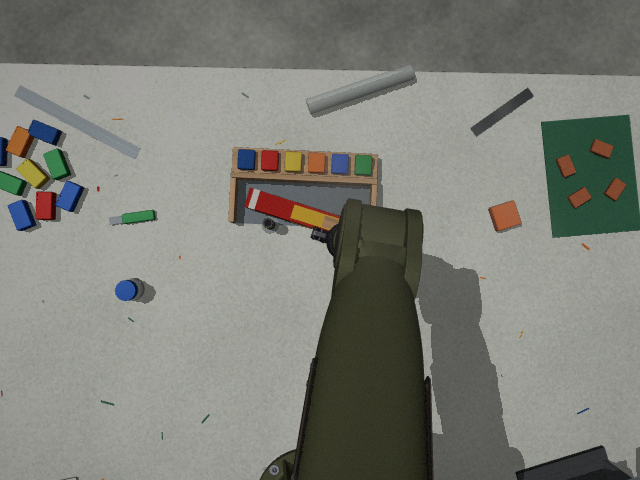

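The carton is turning in cleanly: θ = 0.265, centre (−71, −1) in the bay, band end at (255, 200), clear of both end walls. I'll continue.

Emit:
{"api": "servo_tool", "payload": {"series": [[[-0.004, -0.003, 0.001], -0.04, 0.88], [[-0.007, -0.002, 0.001], -0.05, 0.88], [[-0.007, -0.001, 0.001], -0.05, 0.88], [[-0.008, -0.001, 0.001], -0.05, 0.88], [[-0.007, -0.002, 0], -0.05, 0.88], [[0, 0, 0], 0, 0.88]]}}

```text
t: 14.35
ee_pos: [597.2, -64.5, 12.1]
eef_rot: [0.017, 0.023, 0.998, 0.056]
wrist_force: [-0.3, 0.7, -0.2]
width: 10.1
gripper_force: 0.0
```

```bash
python3 - <<'E'
from h import *
p,a,s=pose();print(p,a,s['wrist_force'],w2b(p[:2])); look2()
E
```

```text
[597.21284492 -64.47041459  12.05281804] 3.093434948752731 [-0.32927192  0.67496929 -0.23119772] [-91.90093821 -84.26494558]
tip bay [-48.7 121.9] ctr(tip-125) [-55.3  -2.9] rectctr [-54.4  13.5] size [217.   41.8] theta 0.053
```

```bash
python3 - <<'E'
from h import *
plan((*b2w((-118,-84)),12,3.11,2),(*b2w((-118,-8)),9,3.11,6))
E
```

```text
[[0.013, -0.0, -0.001], -0.01]
[[0.012, -0.0, -0.0], -0.01]
-> [571.6 -63.2  12. ]
[[0.0, 0.013, 0.002], 0.0]
[[0.0, 0.012, 0.002], 0.0]
[[0.0, 0.013, 0.002], 0.0]
[[0.0, 0.012, 0.002], 0.0]
[[0.0, 0.013, 0.002], 0.0]
[[0.0, 0.012, 0.001], 0.0]
-> [573.9  12.5   9.5]
```

Emit:
{"api": "servo_tool", "payload": {"series": [[[0.013, 0, -0.001], -0.01, 0.88], [[0.012, 0, 0], -0.01, 0.88], [[0, 0.013, 0.002], 0, 0.5], [[0, 0.012, 0.002], 0, 0.1], [[0, 0.013, 0.002], 0, 0.1], [[0, 0.012, 0.002], 0, 0.1], [[0, 0.013, 0.002], 0, 0.1], [[0, 0.012, 0.001], 0, 0.1]]}}

```text
t: 15.2
ee_pos: [572.2, 14.4, 8.2]
eef_rot: [0.016, 0.012, 0.998, 0.056]
wrist_force: [-0.0, -0.2, 0.4]
width: 76.9
gripper_force: 0.0
```

```bash
python3 - <<'E'
from h import *
p,a,s=pose();print(p,a,s['width'],w2b(p[:2])); look2()
plan((*b2w((-62,-8)),9,3.11,7))
E
```

```text
[572.23721067  14.35557983   8.23581023] 3.114928711285852 76.89235836865078 [-119.2297594    -6.22357685]
tip bay [-49.1 121.9] ctr(tip-125) [-54.9  -2.9] rectctr [-51.9  60.7] size [122.7  41.3] theta 0.046
[[-0.008, -0.001, 0.0], 0.0]
[[-0.008, -0.0, 0.0], 0.0]
[[-0.008, -0.001, 0.0], 0.0]
[[-0.008, -0.0, 0.0], 0.0]
[[-0.008, -0.001, 0.0], 0.0]
[[-0.009, -0.0, 0.0], 0.0]
[[-0.008, -0.001, 0.001], 0.01]
-> [629.2  10.6   8.7]
```

Emit:
{"api": "servo_tool", "payload": {"series": [[[-0.008, 0, 0], 0, 0.1], [[-0.008, 0, 0], 0, 0.1], [[-0.008, 0, 0], 0, 0.1], [[-0.008, 0, 0], 0, 0.1], [[-0.008, 0, 0], 0, 0.1], [[-0.008, 0, 0], 0, 0.1], [[-0.008, 0, 0], 0, 0.1], [[0, 0, 0], 0, 0.1]]}}

```text
t: 16.05
ee_pos: [629.8, 11.2, 10.2]
eef_rot: [0.017, 0.013, 0.998, 0.056]
wrist_force: [-0.5, -0.4, 0.3]
width: 76.9
gripper_force: 0.0
```

Emit:
{"api": "servo_tool", "payload": {"series": [[[-0.003, 0, 0], 0, 0.1], [[-0.003, 0, 0], 0, 0.1], [[0, 0, 0], 0, 0.1]]}}

```text
t: 16.35
ee_pos: [634.2, 11.2, 10.3]
eef_rot: [0.016, 0.013, 0.998, 0.056]
wrist_force: [-0.0, -0.5, -1.2]
width: 76.9
gripper_force: 0.4
```

```bash
python3 - <<'E'
from h import *
p,a,s=pose();print(p,a,s['wrist_force'],w2b(p[:2])); look2()
E
```

```text
[634.22420587  11.23167671  10.28851465] 3.114409568229065 [-0.03349058 -0.45585222 -1.22996235] [-57.17695322  -7.48674338]
tip bay [-26.5 124. ] ctr(tip-125) [-25.8  -1. ] rectctr [-26.2  78.1] size [91.8 41.5] theta -0.006
```

Now I push gently until it meets the board.

Emit:
{"api": "servo_tool", "payload": {"series": [[[-0.002, 0, 0], 0, 0.1], [[-0.002, 0, 0], 0, 0.1], [[0, 0, 0], 0, 0.1]]}}

```text
t: 16.7
ee_pos: [638.4, 11.0, 10.4]
eef_rot: [0.016, 0.013, 0.998, 0.056]
wrist_force: [-0.9, -0.2, -0.1]
width: 77.1
gripper_force: 0.5
```

Emit:
{"api": "servo_tool", "payload": {"series": [[[-0.001, 0, 0], 0, 0.1], [[-0.001, 0, 0], 0, 0.1], [[0, 0, 0], 0, 0.1]]}}

```text
t: 17.0
ee_pos: [639.8, 11.1, 10.4]
eef_rot: [0.016, 0.013, 0.998, 0.056]
wrist_force: [-3.4, 0.9, 0.1]
width: 76.8
gripper_force: 1.6
```

Emit:
{"api": "servo_tool", "payload": {"series": [[[0.015, 0, 0], 0, 0.1], [[0.02, 0, 0], 0, 0.1], [[0.02, 0, 0], 0, 0.1], [[0.02, 0, 0], 0, 0.1], [[0, 0, -0.03], 0, 0.1], [[0, 0, -0.04], 0, 0.1], [[0.03, 0, -0.04], 0, 0.1], [[0.03, 0, 0], 0, 0.1]]}}

```text
t: 17.8
ee_pos: [506.6, 1.8, 121.5]
eef_rot: [0.022, 0.013, 0.998, 0.056]
wrist_force: [-0.3, -0.4, -0.2]
width: 76.4
gripper_force: 0.0
```

Emit:
{"api": "servo_tool", "payload": {"series": [[[0.02, 0.04, -0.02], 0, 0.1], [[0, 0.05, 0], 0, 0.1], [[0, -0.05, 0], 0, 0.1], [[0, -0.05, 0], 0, 0.1], [[0, -0.05, 0], 0, 0.1], [[0, -0.05, 0], 0, 0.1], [[0, 0, 0], 0, 0.1]]}}

```text
t: 18.5
ee_pos: [479.2, -113.8, 122.6]
eef_rot: [0.018, 0.016, 0.998, 0.054]
wrist_force: [-0.1, 1.6, 0.8]
width: 77.0
gripper_force: 0.0
```

```bash
python3 - <<'E'
from h import *
look2('pics/top8.png')
E
```

```text
tip bay [-21.8 123.8] ctr(tip-125) [-21.4  -1.2] rectctr [-21.4  -0.3] size [248.1  39.5] theta -0.003
```

View pics/top8.png

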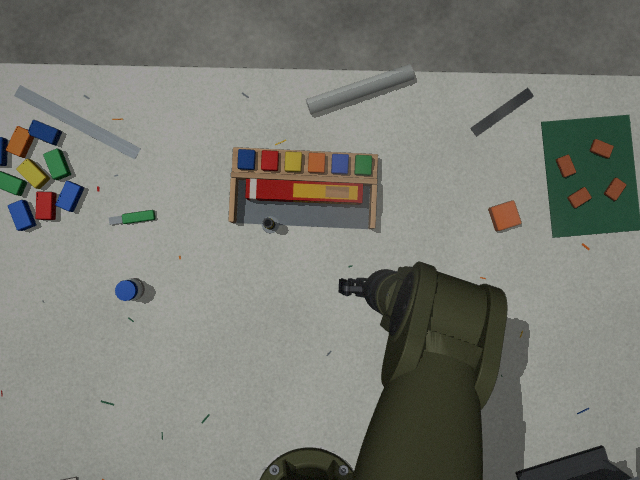

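The carton lies flush along the back board, at (247–362, 178–202). Its centre in the bay is (−21, −1), θ ≈ 0, and the bystanders haven't moved. I'm handing in.

```bash
python3 -c "
from station import order; print(order.sign_off())"
```

```text
the job is handed in; nothing more can be done
None
```

The job is handed in: the carton lies in the bay flush along its back board (measured centre 21 mm from the board, angle about 0 rad), pushed in white band first behind the post. The jar, clay block and cutter were not moved; the sign-off returned no verdict.

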